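Seat the coffee disc, shut the pod drawer and start the brew

TASK

Make a coffee with the pod machine, using the fingertips only: nudge the copper-lidded coffee disc that was left lying on the open drawer across the rim of the round seat until it drops in flat, push the drawer fully shut, then press the red brew button on top of the machine all the way down and let it go. Never pick up, pinch or press hard on the disc, keep it on the drawer, and leave the cup under the spout and the other things on the worktop where they stand.

Things in the scene. Friction and masses are not known exactly. Their poses are not given: they have to be found in the camera images.
- machine: Fixed grey and black pod coffee machine, 172 deep x 176 wide x 225 mm high. Origin: centre of its footprint; x axis from its front to its back, z up. The drawer slides out of its front, 86 mm before the origin, below a 26 mm thick top cover. The cover's underside is 9 mm above the drawer's deck: an unseated disc jams against it. A cup stands on the drip grate, well below the drawer.
- coffee_disc: Loose rigid drink disc, white plastic with copper-coloured lid, 60 mm diameter, 12 mm thick, bottom slightly narrower, about 40 g. Origin: centre of its underside. It starts flat, lid up, on the drawer's deck between the seat and the drawer's front, perhaps off to the left or right and overhanging the seat or the front edge a little.
- seat (a point): Centre of the floor of the round seat in the black drawer, with a bright steel floor and rim line: 64 mm diameter, 7 mm deep, small chamfer; the deck around it lies 7 mm above this point. The seated disc rests flat on the floor, lid 5 mm above the deck. It moves with the drawer; z axis up, x axis the way the drawer closes.
- drawer_front (a point): Middle of the drawer's flat outer front face, 12 mm below the deck; the face is 150 mm wide, from the deck to 26 mm below it. The deck is 152 mm wide; the seat's centre is 80 mm behind this face. Same axes as the seat: pushing along +x shuts it. Shut, the face still stands 19 mm proud of the cover.
- drawer (a joint): How far the drawer is pulled out, m: 0 shut (against its stop), 0.105 fully open; starts at 0.092 to 0.105. It slides along the machine's x axis with about 5 N of friction and stays where it is left.
- brew_button_top (a point): Centre of the top face of the red brew button, 28 mm diameter, on top of the machine's cover; it faces up, stands 14 mm above the cover and about 10 mm above its black bezel (44 mm diameter), 65 mm behind the shut drawer's front face.
- brew_button (a joint): How far the brew button is pressed down, m: 0 released, 0.006 fully down (takes about 5 N); it springs back.
- cup: White cup waiting on the drip grate under the spout; leave it. Origin: centre of its underside.
- spare_discs: Stack of three spare green-lidded discs on the worktop, 60 mm diameter, 37 mm high; leave it. Origin: centre of its underside.
- sugar_bowl: Small white lidded sugar bowl, 67 mm wide, 74 mm high; leave it.
- grey_mug: Grey speckled mug, 90 mm high; leave it.
- creamer1: Small creamer portion cup with golden foil lid, 48 x 39 x 19 mm, on the worktop; leave it.
- creamer2: A second creamer portion cup like the first; leave it.
- teaspoon: Teaspoon, 130 mm long, lying on the worktop; leave it.
Not all that is in view belongs to the job. Of the things like the coffee_disc, leave any that is black, pink or turquoise; of the rest the smaller one is meant.

How it is judged:
By the outcome, as a careful person would: the job done as asked, in the order asked, and still so for the second after the job is handed in, with the robot touching nothing.
It also fails if it takes over 48 s, if anything falls off the work surface, if the arm or the gripper's body presses on something with over 40 N, if the wrist force passes 120 N, or if a joint passes its speed limit or range.

ROBOT

A 7-joint arm with a two-finger parallel gripper is mounted at the origin on a cart in front of the work surface, level with it; the furniture and walls round the work are solid. World frame = base frame: x ahead of the robot, y to its left, z up, the work surface at z = 0. Lengths are in m, angles in degrees, forces in N, time in s.
With the tool pointing down it reaches from about 0.425 to 0.875 m from the base axis. Payload 4.7 kg.
Tool frame: the origin (TCP) lies between the finger pads; the fingertips stand 19 mm ahead of it and the grasp point (between the pads) is the TCP; x points along the fingers, z is the direction in which the jaws open and shut, and the axes are right-handed (so a half turn about x gives the same grasp; the last joint's range is limited). The gripper opens to 87 mm and grips with 3 to 60 N. Pads are 19 mm wide; open, the fingers measure 117 mm over their backs; the gripper's body (75 mm by 190 mm) begins 51 mm behind the grasp point.
Start: joints at [-70.01, 18.392, -4.016, 83.108, 1.295, 78.541, -3.26], TCP at [0.214, 0.614, 0.217] pointing down, gripper open.
Joint ranges: [-163.93, 163.93], [-17.29, 119.83], [-79.2, 71.16], [3.27, 140.29], [-89.18, 269.18], [5.43, 117.66], [-154.24, 154.24]. Speed limits (degrees/s): [147.25, 147.25, 180, 180, 180, 180, 180].

INTERFACE

Orientations are given as [roll, pitch, yaw] about the fixed x, y, z axes, in that order (R = Rz(yaw) Ry(pitch) Rx(roll)).
In Python, from cell import monitor, read_camera, camera_model, env, regions_of gives the robot as it stands. The module is installed in compiled form; this text tells all that it offers.
- The arm moves only by the tool step_arm, never from a script. Its argument "deltas" is a list of rows, each a list of 5 numbers: the gripper's target within -1 to 1 (fully open at 1, half-way at 0, shut at -1), then the shift along the tool's x, y, z in m, then the turn about the tool's x in degrees. A call has 1 to 12 rows; each row is the pose to reach, as a shift and turn from the pose commanded when the call began, along the tool's axes at that moment; what a row does not reach only later rows make up. A row lasts 1/8 s, in which the tool goes at most 62.5 mm and 10.7 degrees, less where a joint would pass 70% of its speed; a pose out of reach is approached as far as the arm can. A call with a gripper value outside its range is refused whole. The fingers move at their own pace and stop on an object; "newtons" is the grip in N (left out, the last holds). Time passes only in rows, so rows that repeat a pose let the fingers close. It gives the time, the measured TCP pose, the force and the opening at its end, in the units of the state.
- monitor.get_obs(): the state, without advancing time (a new reading comes with each control period).
- read_camera(name): name is "side" or "top" or "wrist"; returns (picture, depth): 480x640x3 uint8, red, green, blue; 480x640 float32, m along the optical axis (not along the pixel's ray), 0 where there is no reading.
- camera_model(name): a dict with "fx", "fy", "cx", "cy" (pixels), "xyz" and "attitude" of the camera in the world. Camera axes: x right, y down, z forward; pixel columns grow to the right and rows downward; lengths in m; the calibration is good to about 2 mm. A picture is of the moment at which its call begins: read the wrist's pose just before it. camera_model takes no time and is no camera call; for the wrist camera it gives the pose at the moment of the call.
- env.sign_off(): hands the job in, once; it reports no verdict.
Trained networks look in the newest picture that a camera, given by its name, has taken for a name from the list of things; names that differ only in an ending like _2 or _b are one class to them, and where a whole thing is asked for, a point or a joint stands for the part that bears it (a point fixed in the world has none). Each returns a list of dicts, best first, with "p" (0 to 1); they miss things now and then, are a little off and sometimes report something else, mostly with a low value. They report only what shows in the picture. A call takes as long as a camera call. They do not tell look-alikes from the thing itself.
- regions_of(camera, thing): "pixels" (480x640 bool, what is visible of it) and "pixel" ([column, row] in pixels, amid what is visible of it).
The state is a dict: "time_s": time; "qpos": joint angles; "joint_velocities": joint speeds; "effort": joint torques, N m; "tool_pos": TCP position; "tool_rot": TCP orientation; "force": force on the tool from outside, world axes, zero at the start; "wrist_torque": the same for the moment, N m; "grip_width": finger opening in m.
Only numpy, scipy, OpenCV 4.12 (cv2) and the standard library are available. Lean on these libraries where they do the work, as an engineer would, in place of code of your own. Each camera call takes 0.05 s, during which the arm holds its last target. There are 200 camera calls.

## Working session

There is one attempt and no reset: what is moved stays moved. The work goes in short steps, Python scripts to look and compute and a tool call to move; the robot and the scene stay as the last step left them, time stands still between calls to the robot, and variables do not carry over. Pictures are saved under pics/ and viewed, about 8 in all and at most 12, crops included, and the job is handed in when it is done.

Besides the shell and the picture viewer there is one more tool, called as name(argument=value, ...) on one line, values as JSON. step_arm: Moves the arm, as the interface text tells. Its arguments: {"type":"object","properties":{"deltas":{"type":"array"},"newtons":{"type":"number"}},"required":["deltas"]}

```bash
mkdir -p pics
cat > h.py <<'E'
import numpy as np, cv2
from scipy.spatial.transform import Rotation as R
from cell import monitor, read_camera, camera_model, env, regions_of
def look(n):
    m=camera_model(n); im,d=read_camera(n); return im,d,m
def rot(m):
    a=np.array(m["attitude"],float)
    if a.shape==(3,3): return a
    return R.from_euler('xyz',a,degrees=True).as_matrix()
def cloud(d,m):
    v,u=np.mgrid[:480,:640]
    P=np.stack([(u-m["cx"])/m["fx"]*d,(v-m["cy"])/m["fy"]*d,d],-1)
    return P@rot(m).T+np.array(m["xyz"])
def save(n,im): cv2.imwrite(f"pics/{n}.png",im[...,::-1])
E
python3 - <<'E'
from h import *
o=monitor.get_obs();print({k:np.round(v,3) for k,v in o.items()})
ims=[]
for n in("top","side"):
    im,d,m=look(n);save(n,im);print(n,m);ims.append(im)
    np.savez(f"{n}.npz",im=im,d=d,P=cloud(d,m))
    P=cloud(d,m)
    for t in("coffee_disc","seat","drawer_front","brew_button_top","machine"):
        for r in regions_of(n,t)[:4]:
            q=P[r["pixels"]&(d>0)]
            print(t,round(r["p"],2),np.round(r["pixel"]),r["pixels"].sum(),np.round(np.median(q,0),4) if len(q) else None)
E
```

```text
{'time_s': np.float64(0.0), 'qpos': array([-70.009,  18.437,  -4.017,  83.177,   1.294,  78.54 ,  -3.259]), 'joint_velocities': array([-0.014, -0.042,  0.051,  0.02 , -0.003, -0.021,  0.027]), 'effort': array([-0.0000e+00, -4.9130e+01, -4.0400e-01, -3.1252e+01, -6.4000e-02,
        4.4000e-02,  0.0000e+00]), 'tool_pos': array([0.213, 0.613, 0.216]), 'tool_rot': array([-177.464,   89.892, -106.644]), 'force': array([-0.39 , -0.503,  0.218]), 'wrist_torque': array([-0.008, -0.037, -0.051]), 'grip_width': np.float64(0.087)}
top {'fx': 520.7042390956848, 'fy': 520.7042390956848, 'cx': 312.0229678027653, 'cy': 235.29561614625388, 'xyz': array([ 0.27378137, -0.0353182 ,  1.46063609]), 'attitude': array([-169.07388132,   -0.29337135,  -90.63716202])}
coffee_disc 0.91 [307. 275.] 643 [ 0.4322 -0.0279  0.0166]
coffee_disc 0.84 [268. 281.] 363 [0.4249 0.0782 0.012 ]
coffee_disc 0.68 [422. 247.] 361 [ 0.5134 -0.3629  0.0108]
coffee_disc 0.59 [342. 247.] 441 [ 0.4868 -0.114   0.2017]
seat 0.69 [328. 238.] 2780 [ 0.5208 -0.0871  0.1887]
drawer_front 0.91 [330. 234.] 2757 [ 0.521  -0.0871  0.1888]
[... 166 characters left out ...]
7742683, 'cx': 313.26769804646887, 'cy': 237.53509351980313, 'xyz': array([0.32313394, 0.87234231, 0.76951923]), 'attitude': array([-1.22129002e+02, -1.27697873e-01, -1.68614752e+02])}
coffee_disc 0.8 [248. 351.] 1100 [0.6001 0.1344 0.0157]
coffee_disc 0.76 [328. 213.] 421 [ 0.4875 -0.1063  0.2016]
coffee_disc 0.71 [344. 315.] 941 [ 0.4362 -0.0202  0.0162]
coffee_disc 0.66 [341. 350.] 561 [0.427  0.083  0.0119]
seat 0.86 [312. 228.] 2310 [ 0.524  -0.0665  0.1889]
drawer_front 0.62 [311. 232.] 2403 [ 0.5229 -0.0681  0.1889]
brew_button_top 0.54 [265. 200.] 108 [ 0.6191 -0.081   0.2371]
machine 0.82 [251. 237.] 12624 [ 0.6345 -0.0184  0.1853]
machine 0.23 [310. 392.] 358 [0.4634 0.2006 0.0184]
```

View pics/top.png

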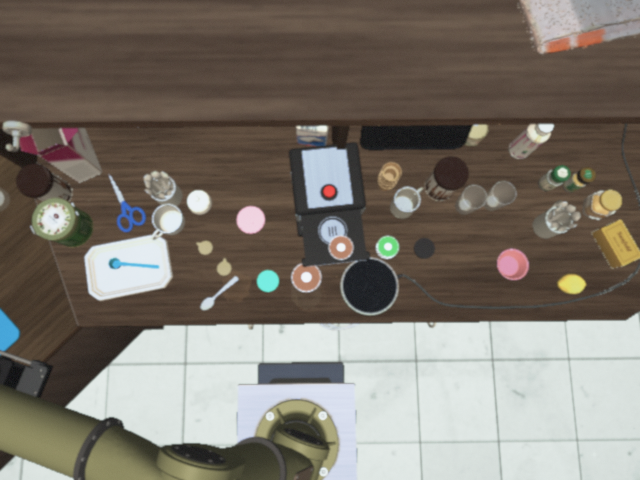

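View pics/side.png

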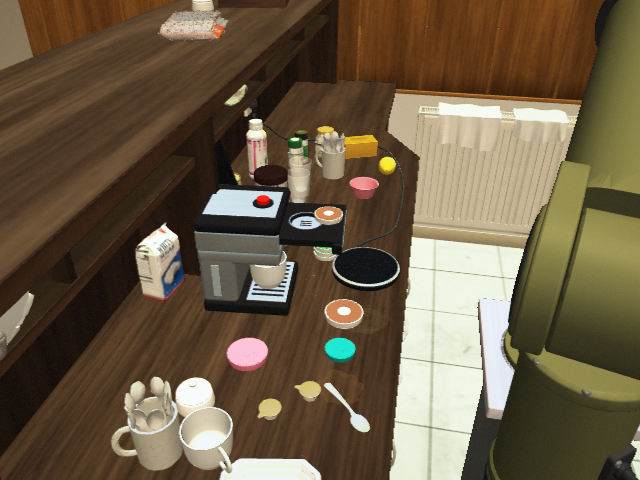

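Copper-lidded discs in the top view are at (341,247), on the drawer, and (307,277), on the worktop and larger. Pink, turquoise and black discs are ruled out. The smaller copper disc, on the drawer, fits the description. I'll confirm it with a crop and get the geometry.

Run:
```python
from h import *
out=[]
for n in("top","side"):
    z=np.load(n+".npz");im,d,P=z["im"],z["d"],z["P"]
    hsv=cv2.cvtColor(im,cv2.COLOR_RGB2HSV)
    near=(abs(P[...,0]-.56)<.2)&(abs(P[...,1]+.09)<.18)&(d>0)
    def rect(mask,t):
        q=P[mask][:,:2]; r=cv2.minAreaRect((q*1000).astype(np.float32)); print(n,t,mask.sum(),np.round(r[0],1),np.round(r[1],1),round(r[2],1),"z",np.round(np.median(P[mask][:,2]),4)); return r
    rect(near&(abs(P[...,2]-.1887)<.005)&(P[...,0]<.56),"deck")
    rect(near&(abs(P[...,2]-.223)<.006),"cover")
    lid=near&(P[...,2]>.197)&(P[...,2]<.208)&(P[...,0]<.54)
    q=P[lid]; rect(lid,"lid"); (c,r)=cv2.minEnclosingCircle((q[:,:2]*1000).astype(np.float32));print("circ",c,r, "mean",q.mean(0))
    red=near&((hsv[...,0]<8)|(hsv[...,0]>172))&(hsv[...,1]>170)&(hsv[...,2]>110)&(P[...,2]>.22); rect(red,"red"); print(P[red].mean(0))
    st=near&(hsv[...,2]>120)&(hsv[...,1]<70)&(abs(P[...,2]-.185)<.008)&(P[...,0]<.58); rect(st,"steel")
    q=P[st];(c,r)=cv2.minEnclosingCircle((q[:,:2]*1000).astype(np.float32));print("circ",c,r,np.round(np.percentile(q[:,:2],[2,98],axis=0),4).tolist())
    # larger disc
m=np.load("top.npz")["im"][130:300,270:400];s=np.load("side.npz")["im"][170:340,190:420]
f=lambda a:cv2.resize(a,(400,int(400*a.shape[0]/a.shape[1])),interpolation=cv2.INTER_CUBIC)
a,b=f(m),f(s);H=max(len(a),len(b));o=np.zeros((H,800,3),np.uint8);o[:len(a),:400]=a;o[:len(b),400:]=b;save("crop",o)
```

```text
top deck 1867 [508.1 -98.3] [115.3 169.1] 5.7 z 0.1891
top cover 4187 [657.8 -83.3] [172.1 175.5] 5.7 z 0.2246
top lid 441 [489.2 -95.2] [99.8 57.8] 81.1 z 0.2017
circ (478.81280517578125, -93.14208984375) 52.73562240600586 mean [ 0.48571629 -0.11535028  0.20179504]
top red 89 [620.5 -85.3] [28.3 24.7] 25.8 z 0.2383
[ 0.61940845 -0.08622113  0.2379061 ]
top steel 507 [ 508.5 -104.7] [116.1 154.5] 6.0 z 0.1836
circ (483.8460693359375, -106.99872589111328) 83.51412963867188 [[0.4618, -0.1294], [0.5618, -0.062]]
side deck 1450 [509.8 -97.7] [113.9 174.6] 5.8 z 0.1894
side cover 3299 [665.7 -81.3] [181.  178.9] 6.2 z 0.2248
side lid 360 [ 488.1 -115.5] [56.8 63.6] 11.2 z 0.2018
circ (488.4585266113281, -115.82131958007812) 32.397491455078125 mean [ 0.48769855 -0.11195747  0.20164511]
side red 105 [620.8 -85.2] [25.1 26.1] 29.4 z 0.237
[ 0.61976206 -0.08175415  0.23603927]
side steel 329 [ 505.4 -111.5] [106.8 124.7] 85.7 z 0.1831
circ (500.5953674316406, -96.52435302734375) 68.44461822509766 [[0.4567, -0.1442], [0.5655, -0.0646]]
```

View pics/crop.png

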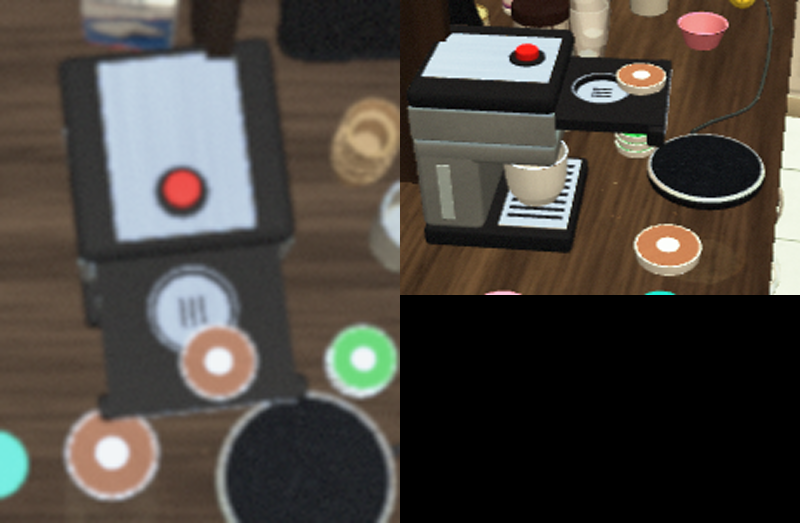

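The crop confirms the target: the small copper disc at crop (218,361) lies on the drawer, front right of the seat, slightly overlapping the steel rim. The bigger copper disc, on the worktop at (112,452), is the look-alike. Next I'll work out the approach move.

```bash
cat >> h.py <<'E'
def tool():
    o=monitor.get_obs(); return np.array(o["tool_pos"]),R.from_euler('xyz',o["tool_rot"],degrees=True).as_matrix()
def plan(pts,ydeg=None):
    p,M=tool(); yaw=lambda v:np.degrees(np.arctan2(v[1],v[0]))
    print("tool pos",np.round(p,4),"y az",round(yaw(M[:,1]),2),"z az",round(yaw(M[:,2]),2),"x",np.round(M[:,0],3))
    if ydeg is not None:
        for s in(0,180): print("turn about tool x",round((-(ydeg+s-yaw(M[:,1]))+180)%360-180,1))
    for t in pts: print(t,"->",np.round(M.T@(np.array(t)-p),4))
E
python3 - <<'E'
from h import *
plan([(.44,.32,.33),(.47,0,.33),(.455,-.125,.33)],23.7)
m=camera_model("wrist");p,M=tool();print(m, (rot(m).T@M).round(2), M.T@(np.array(m["xyz"])-p))
E
```

```text
tool pos [0.2136 0.6139 0.2171] y az 160.82 z az 70.82 x [ 0.  0. -1.]
turn about tool x 137.1
turn about tool x -42.9
(0.44, 0.32, 0.33) -> [-0.1129 -0.3104 -0.2032]
(0.47, 0, 0.33) -> [-0.1129 -0.4439 -0.4956]
(0.455, -0.125, 0.33) -> [-0.1129 -0.4708 -0.6186]
{'fx': 375.0587444077896, 'fy': 375.0587444077896, 'cx': 319.7928747462705, 'cy': 241.95910284539713, 'xyz': array([0.13739984, 0.64103797, 0.38494083]), 'attitude': array([ 1.62961923e+02, -3.54792255e-02,  7.07762377e+01])} [[-0.   -0.    1.  ]
 [-0.29 -0.96 -0.  ]
 [ 0.96 -0.29  0.  ]] [-0.1678278   0.08086212  0.00057978]
```

step_arm(deltas=[[-0.31,-0.06,-0.03,-0.02,0],[-0.31,-0.11,-0.07,-0.05,-8],[-0.31,-0.113,-0.12,-0.08,-16],[-0.31,-0.113,-0.17,-0.115,-24],[-0.31,-0.113,-0.22,-0.15,-32],[-0.31,-0.113,-0.27,-0.18,-40],[-0.31,-0.113,-0.31,-0.22,-43],[-0.31,-0.113,-0.34,-0.27,-43],[-0.31,-0.113,-0.37,-0.32,-43],[-0.31,-0.113,-0.395,-0.375,-43],[-0.31,-0.113,-0.42,-0.43,-43],[-0.31,-0.113,-0.44,-0.48,-43]])

```text
time_s: 2.1
tool_pos: [0.4714, 0.0135, 0.3304]
tool_rot: [-90.8, 89.9, 22.9]
force: [0.3, 1.0, 0.8]
grip_width: 0.0303
```

Run:
```python
from h import *
plan([(.445,-.13,.33)],203.7);o=monitor.get_obs();print(o["time_s"],np.round(o["qpos"],1),o["grip_width"])
```

```text
tool pos [0.4714 0.0135 0.3304] y az -156.25 z az 113.75 x [ 0.001  0.    -1.   ]
turn about tool x 0.1
turn about tool x -179.9
(0.445, -0.13, 0.33) -> [ 0.0003  0.082  -0.1207]
2.1 [-30.6  -6.7  23.5  97.2   2.7  88.9 106.4] 0.030277162412756194
```

step_arm(deltas=[[-0.31,0,0.03,-0.04,0],[-0.31,0,0.06,-0.085,0],[-0.31,0,0.08,-0.12,0],[-0.31,0,0.08,-0.12,0]])

```text
time_s: 2.6
tool_pos: [0.4459, -0.1299, 0.3306]
tool_rot: [-105.8, 89.9, 7.6]
force: [0.4, 0.9, -0.5]
grip_width: 0.0303
```

```bash
cat > w.py <<'E'
from h import *
import sys
o=monitor.get_obs();print(o["time_s"],np.round(o["tool_pos"],4),np.round(o["force"],1),o["grip_width"])
im,d,m=look("wrist");save(sys.argv[1],im);P=cloud(d,m);np.savez("wrist.npz",im=im,d=d,P=P)
a=np.radians(5.8);u=np.array([np.cos(a),np.sin(a)]);v=np.array([-u[1],u[0]])
cov=(abs(P[...,2]-.2248)<.004)&(P[...,0]<.7)&(P[...,0]>.5)
if cov.sum()>300: r=cv2.minAreaRect((P[cov][:,:2]*1000).astype(np.float32));print("cover",np.round(r[0],1),np.round(r[1],1),r[2])
for t in("coffee_disc","seat","drawer_front","brew_button_top"):
    for r in regions_of("wrist",t)[:3]:
        k=r["pixels"]&(d>0); q=P[k]
        if not len(q): continue
        z=np.median(q[:,2])
        q=q[abs(q[:,2]-z)<.004];(c,rad)=cv2.minEnclosingCircle((q[:,:2]*1000).astype(np.float32))
        s,w=q[:,:2]@u,q[:,:2]@v
        print(t,round(r["p"],2),np.round(r["pixel"]),k.sum(),"z",round(z,4),"circ",np.round(c,1),round(rad,1),"u",np.percentile(s,[.5,99.5]).round(4),"v",np.percentile(w,[.5,99.5]).round(4))
hsv=cv2.cvtColor(im,cv2.COLOR_RGB2HSV)
st=(hsv[...,2]>110)&(hsv[...,1]<60)&(P[...,2]>.176)&(P[...,2]<.193)&(abs(P[...,0]-.51)<.07)&(abs(P[...,1]+.1)<.07)
n,lab,s,_=cv2.connectedComponentsWithStats(st.astype(np.uint8))
for i in range(1,n):
    if s[i,4]>300:
        q=P[lab==i];print("steel",s[i],"z",np.median(q[:,2]).round(4),"u",np.percentile(q[:,:2]@u,[.5,99.5]).round(4),"v",np.percentile(q[:,:2]@v,[.5,99.5]).round(4))
E
python3 w.py w1
```

```text
2.6 [ 0.4459 -0.1299  0.3306] [ 0.4  0.9 -0.5] 0.030308915040043065
cover [578.1 -74.5] [22.3 94.8] 20.837692260742188
coffee_disc 0.98 [393. 215.] 2967 z 0.017 circ [438.  -30.1] 41.2 u [0.393  0.4715] v [-0.1133 -0.035 ]
coffee_disc 0.88 [315. 279.] 3472 z 0.2025 circ [ 489.1 -116.5] 30.0 u [0.4459 0.5031] v [-0.1933 -0.1373]
coffee_disc 0.86 [132. 169.] 1770 z 0.0123 circ [ 517.  -363.5] 30.4 u [0.4482 0.5056] v [-0.4423 -0.3853]
seat 0.97 [343. 262.] 10283 z 0.1898 circ [510.1 -99.5] 99.1 u [0.4409 0.5742] v [-0.2324 -0.0694]
seat 0.49 [209. 204.] 2038 z 0.0373 circ [ 517.9 -257.2] 30.2 u [0.4603 0.5175] v [-0.3368 -0.2795]
drawer_front 0.62 [207. 206.] 2036 z 0.0373 circ [ 517.9 -257. ] 30.1 u [0.4603 0.5175] v [-0.3364 -0.2795]
drawer_front 0.58 [344. 263.] 10723 z 0.1898 circ [510.5 -99.6] 99.5 u [0.4409 0.5746] v [-0.2325 -0.0695]
drawer_front 0.43 [528. 299.] 640 z 0.0191 circ [468.5 199.1] 23.4 u [0.4635 0.5078] v [0.132  0.1697]
steel [271 219 149  47 385] z 0.1784 u [0.4398 0.4416] v [-0.2147 -0.0767]
steel [ 287  261   64   74 1471] z 0.1834 u [0.4588 0.5416] v [-0.1772 -0.1205]
```

View pics/w1.png

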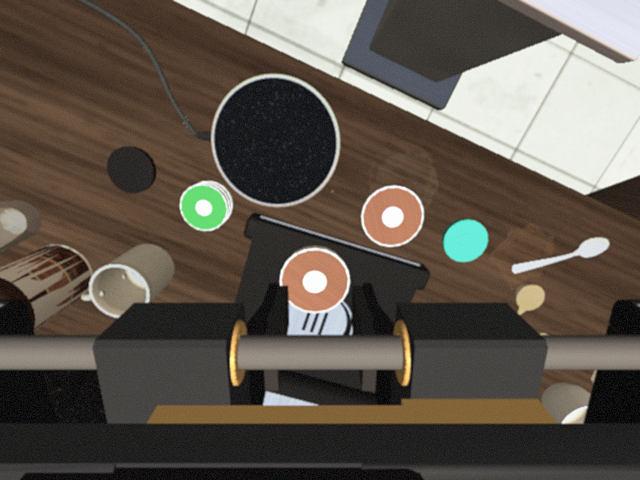

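The disc at (315,279) lies 46 mm ahead of the seat centre and 15 mm to its right. The tool is already aligned with the push line, so I'll descend behind the disc and nudge it with both fingertips spread 30 mm.

step_arm(deltas=[[-0.31,0.04,0.0,-0.005,0],[-0.31,0.08,0.0,-0.005,0],[-0.31,0.105,0.0,-0.005,0],[-0.31,0.1175,0.0,-0.005,0],[-0.31,0.1175,0.0,-0.005,0]])

```text
time_s: 3.48
tool_pos: [0.4487, -0.13, 0.2123]
tool_rot: [73.1, 89.9, -173.0]
force: [0.2, 0.0, 0.0]
grip_width: 0.03
```

Run:
```python
from h import *
plan([(.448,-.1348,.213),(.5006,-.111,.213)],203.7)
```

```text
tool pos [ 0.4487 -0.13    0.2123] y az -156.11 z az 113.89 x [-0.001 -0.    -1.   ]
turn about tool x 0.2
turn about tool x -179.8
(0.448, -0.1348, 0.213) -> [-0.0007  0.0026 -0.0041]
(0.5006, -0.111, 0.213) -> [-0.0008 -0.0552 -0.0036]
```

step_arm(deltas=[[-0.31,0,0.001,-0.004,0],[-0.31,0,0.001,-0.004,0]])

```text
time_s: 3.72
tool_pos: [0.4502, -0.1353, 0.2136]
tool_rot: [-119.1, 89.9, -5.4]
force: [-0.1, 0.4, -0.1]
grip_width: 0.03
```

```bash
python3 - <<'E'
from h import *
plan([(.448,-.1348,.213),(.5006,-.111,.213)],203.7);o=monitor.get_obs();print(o["force"],np.round(o["qpos"],1))
E
python3 w.py w2
```

```text
tool pos [ 0.4502 -0.1353  0.2136] y az -156.22 z az 113.78 x [ 0.002 -0.    -1.   ]
turn about tool x 0.1
turn about tool x -179.9
(0.448, -0.1348, 0.213) -> [0.0006 0.0018 0.0013]
(0.5006, -0.111, 0.213) -> [ 0.0007 -0.0559  0.0019]
[-0.12340407  0.40638236 -0.13796938] [-23.4  -5.8  35.  109.1   3.4  75.6 124.4]
3.725 [ 0.4502 -0.1353  0.2136] [-0.1  0.4 -0.1] 0.0300188562278532
coffee_disc 0.94 [510. 272.] 2606 z 0.0124 circ [429.   77.5] 30.4 u [0.406  0.4629] v [0.0044 0.062 ]
coffee_disc 0.94 [ 80. 177.] 3262 z 0.0123 circ [ 516.7 -364.1] 30.6 u [0.448  0.5054] v [-0.443  -0.3852]
coffee_disc 0.81 [421. 238.] 4965 z 0.0171 circ [437.8 -29.6] 41.2 u [0.3933 0.4712] v [-0.1132 -0.0349]
seat 0.98 [280. 283.] 5543 z 0.1887 circ [ 490.  -129.4] 63.8 u [0.4406 0.5214] v [-0.2338 -0.1236]
seat 0.55 [322. 376.] 4191 z 0.2025 circ [ 489.4 -116.4] 30.4 u [0.4454 0.5036] v [-0.1884 -0.1397]
drawer_front 0.95 [285. 283.] 6106 z 0.1887 circ [ 490.8 -129.9] 63.9 u [0.4406 0.5218] v [-0.2344 -0.1233]
brew_button_top 0.18 [ 84. 310.] 4701 z 0.0552 circ [ 636.5 -306.6] 33.8 u [0.5699 0.6239] v [-0.4008 -0.3391]
steel [257 263  95  31 361] z 0.1781 u [0.4396 0.4417] v [-0.2152 -0.1581]
```

View pics/w2.png

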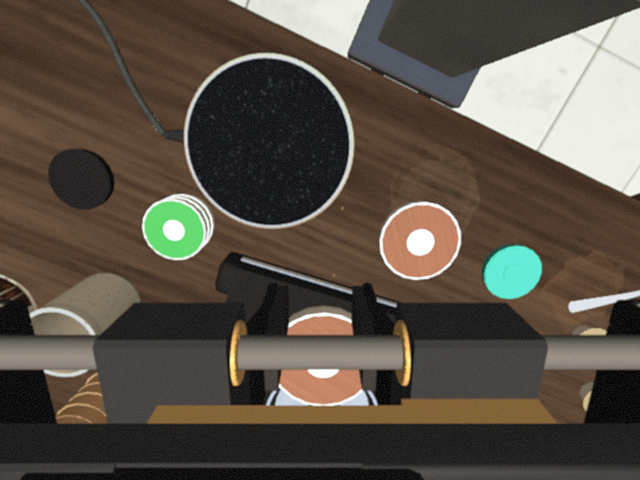

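The fingertips stand behind the disc (lid centre about (322,372)), which hasn't moved. I'll nudge it towards the seat.

step_arm(deltas=[[-0.31,0,-0.006,0.001,0],[-0.31,0,-0.011,0.001,0],[-0.31,0,-0.016,0.002,0],[-0.31,0,-0.021,0.002,0],[-0.31,0,-0.026,0.002,0],[-0.31,0,-0.031,0.002,0],[-0.31,0,-0.036,0.002,0],[-0.31,0,-0.04,0.002,0],[-0.31,0,-0.044,0.002,0],[-0.31,0,-0.046,0.002,0],[-0.31,0,-0.046,0.002,0]])

```text
time_s: 5.35
tool_pos: [0.4908, -0.1143, 0.2125]
tool_rot: [122.8, 90.0, -123.4]
force: [-0.4, 0.5, 0.2]
grip_width: 0.0299
```

```bash
cat > s.py <<'E'
from h import *
import sys
a=np.radians(5.8);u=np.array([np.cos(a),np.sin(a)]);v=np.array([-u[1],u[0]])
plan([(.5006,-.111,.213)],203.7)
for n in("side","top"):
    im,d,m=look(n);P=cloud(d,m)
    hsv=cv2.cvtColor(im,cv2.COLOR_RGB2HSV)
    k=(abs(P[...,0]-.51)<.08)&(abs(P[...,1]+.1)<.08)&(P[...,2]>.18)&(P[...,2]<.215)
    c=k&(hsv[...,0]<18)&(hsv[...,1]>70)&(hsv[...,2]>80)
    if c.sum()<20: print(n,"none");continue
    q=P[c];A=np.c_[q[:,:2]-q[:,:2].mean(0),np.ones(len(q))];f=np.linalg.lstsq(A,q[:,2],rcond=None)[0]
    s,w=q[:,:2]@u,q[:,:2]@v
    print(n,c.sum(),"copper z",np.percentile(q[:,2],[5,50,95]).round(4),"tilt",np.degrees(np.arctan(f[:2])).round(1),"u",np.percentile(s,[1,99]).round(4),"v",np.percentile(w,[1,99]).round(4))
    fr=(abs(P[...,0]-.51)<.1)&(abs(P[...,1]+.1)<.12)&(abs(P[...,2]-.189)<.004);print("deck front u",np.percentile(P[fr][:,:2]@u,1).round(4))
    if n==sys.argv[2]: save(sys.argv[1],cv2.resize(im[170:290,200:400],(800,480),interpolation=cv2.INTER_CUBIC))
E
python3 s.py s1 side
```

```text
tool pos [ 0.4908 -0.1143  0.2125] y az -156.18 z az 113.82 x [-0. -0. -1.]
turn about tool x 0.1
turn about tool x -179.9
(0.5006, -0.111, 0.213) -> [-0.0005 -0.0103 -0.0009]
side 194 copper z [0.2001 0.2023 0.204 ] tilt [-0.3  2.1] u [0.4483 0.5009] v [-0.1908 -0.1374]
deck front u 0.4412
top none
```

View pics/s1.png

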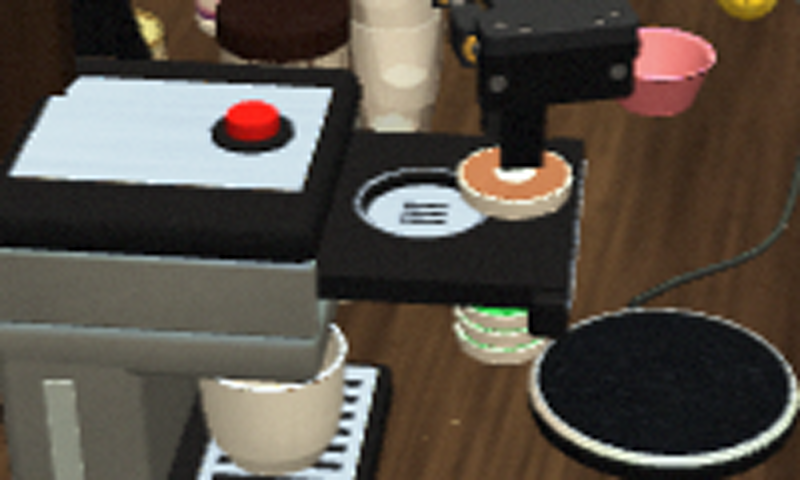

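Run:
```python
from h import *
a=np.radians(5.8);u=np.array([np.cos(a),np.sin(a)]);v=np.array([-u[1],u[0]])
im,d,m=look("side");P=cloud(d,m);p,M=tool()
print("tcp uv",p[:2]@u,p[:2]@v)
for y in(-.0095,.0095):
  for z in(-.03,-.015,.015,.03):
    w=p+M@np.array([.019,y,z]);c=rot(m).T@(w-m["xyz"]);px=[c[0]/c[2]*m["fx"]+m["cx"],c[1]/c[2]*m["fy"]+m["cy"]]
    print(y,z,"world",w.round(4),"px",np.round(px,1),"crop",np.round((np.array(px)-[200,170])*4))
for r in range(200,224,2): print(r,[tuple((P[r,c]*1000).round().astype(int)) for c in (324,330,336)])
```

```text
tcp uv 0.4765718758417442 -0.16338095484654924
-0.0095 -0.03 world [ 0.5114 -0.138   0.1936] px [319.6 210.1] crop [478. 160.]
-0.0095 -0.015 world [ 0.5054 -0.1243  0.1936] px [321.2 213.5] crop [485. 174.]
-0.0095 0.015 world [ 0.4933 -0.0968  0.1936] px [324.5 220.5] crop [498. 202.]
-0.0095 0.03 world [ 0.4872 -0.0831  0.1936] px [326.2 224.1] crop [505. 216.]
0.0095 -0.03 world [ 0.4941 -0.1457  0.1936] px [328.2 209.2] crop [513. 157.]
0.0095 -0.015 world [ 0.488  -0.1319  0.1936] px [329.9 212.5] crop [520. 170.]
0.0095 0.015 world [ 0.4759 -0.1045  0.1936] px [333.4 219.5] crop [533. 198.]
0.0095 0.03 world [ 0.4698 -0.0908  0.1936] px [335.1 223.1] crop [541. 212.]
200 [(np.int64(500), np.int64(-128), np.int64(224)), (np.int64(481), np.int64(-90), np.int64(247)), (np.int64(470), np.int64(-92), np.int64(247))]
202 [(np.int64(500), np.int64(-125), np.int64(222)), (np.int64(482), np.int64(-94), np.int64(240)), (np.int64(470), np.int64(-96), np.int64(240))]
204 [(np.int64(508), np.int64(-173), np.int64(190)), (np.int64(481), np.int64(-89), np.int64(238)), (np.int64(471), np.int6
[... 652 characters left out ...]
), np.int64(200)), (np.int64(485), np.int64(-113), np.int64(201)), (np.int64(472), np.int64(-112), np.int64(203))]
216 [(np.int64(495), np.int64(-99), np.int64(203)), (np.int64(483), np.int64(-101), np.int64(203)), (np.int64(471), np.int64(-106), np.int64(202))]
218 [(np.int64(493), np.int64(-91), np.int64(203)), (np.int64(482), np.int64(-97), np.int64(201)), (np.int64(469), np.int64(-93), np.int64(204))]
220 [(np.int64(492), np.int64(-86), np.int64(201)), (np.int64(480), np.int64(-89), np.int64(201)), (np.int64(469), np.int64(-94), np.int64(199))]
222 [(np.int64(492), np.int64(-87), np.int64(196)), (np.int64(480), np.int64(-86), np.int64(198)), (np.int64(469), np.int64(-96), np.int64(193))]
```

```bash
python3 w.py w3 | head -3
python3 - <<'E'
from h import *
p,M=tool();z=np.load("wrist.npz");P=(z["P"]-p)@M
for c in(270,278,285,355,362,370):
    print(c,[(r,tuple((P[r,c]*1000).round().astype(int).tolist())) for r in range(280,330,6)])
E
```

```text
5.5 [ 0.4906 -0.1144  0.2126] [ 1.3 -0.7  0.1] 0.029750683562786987
coffee_disc 0.98 [422. 197.] 5372 z 0.0171 circ [437.5 -29.6] 41.2 u [0.3933 0.4692] v [-0.1132 -0.0347]
coffee_disc 0.95 [319. 276.] 8429 z 0.2025 circ [ 489.  -115.7] 30.2 u [0.4458 0.5029] v [-0.1934 -0.1393]
270 [(280, (10, 5, -25)), (286, (-10, 11, -22)), (292, (-16, 11, -21)), (298, (-23, 11, -20)), (304, (-29, 11, -20)), (310, (-31, 10, -20)), (316, (-35, 9, -19)), (322, (-40, 9, -18)), (328, (-44, 9, -18))]
278 [(280, (11, 5, -21)), (286, (-7, 10, -19)), (292, (-13, 9, -18)), (298, (-19, 9, -18)), (304, (-26, 10, -17)), (310, (-30, 9, -16)), (316, (-35, 9, -16)), (322, (-41, 10, -15)), (328, (-45, 10, -15))]
285 [(280, (10, 6, -17)), (286, (-6, 9, -16)), (292, (-168, 80, 1)), (298, (-19, 9, -15)), (304, (-20, 7, -15)), (310, (-21, 4, -15)), (316, (-21, 2, -15)), (322, (-21, -1, -15)), (328, (-23, -3, -15))]
355 [(280, (9, 6, 18)), (286, (-7, 10, 17)), (292, (-13, 9, 16)), (298, (-19, 9, 16)), (304, (-25, 9, 15)), (310, (-25, 7, 15)), (316, (-25, 4, 15)), (322, (-26, 1, 15)), (328, (-28, 0, 15))]
362 [(280, (10, 6, 22)), (286, (10, 2, 22)), (292, (-13, 10, 20)), (298, (-18, 9, 19)), (304, (-25, 9, 18)), (310, (-30, 9, 18)), (316, (-36, 10, 17)), (322, (-41, 10, 17)), (328, (-45, 10, 16))]
370 [(280, (10, 6, 26)), (286, (-168, 80, 1)), (292, (-17, 11, 23)), (298, (-23, 11, 22)), (304, (-29, 11, 21)), (310, (-32, 10, 21)), (316, (-36, 10, 20)), (322, (-40, 9, 20)), (328, (-45, 10, 19))]
```

View pics/w3.png

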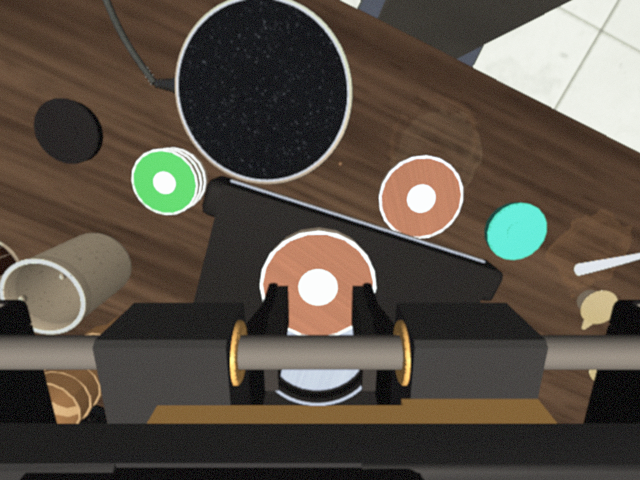

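The depth data show why the disc didn't move. The fingertips end about 6 mm *behind* the reported TCP, not 19 mm ahead of it: the side and wrist cameras both put the tips at z≈0.219, above the lid, with no contact. I'll trust the measurement, retreat, descend 26 mm further and repeat.

step_arm(deltas=[[-0.31,-0.005,0.01,0,0],[-0.31,-0.005,0.03,0,0],[-0.31,-0.005,0.047,0,0],[-0.31,0.0,0.048,0,0],[-0.31,0.013,0.048,0,0],[-0.31,0.022,0.048,0,0],[-0.31,0.026,0.048,0,0],[-0.31,0.026,0.048,0,0]])

```text
time_s: 6.75
tool_pos: [0.4467, -0.1336, 0.186]
tool_rot: [82.5, 89.9, -163.7]
force: [-0.2, 0.3, -0.6]
grip_width: 0.03
```

```bash
python3 s.py s2 none; python3 w.py w4|grep -E "coffee|^[0-9]"
python3 - <<'E'
from h import *
plan([(.4476,-.1333,.1865),(.5006,-.111,.1865)]);p,M=tool();z=np.load("wrist.npz");P=(z["P"]-p)@M
for c in(278,362): print(c,[(r,tuple((P[r,c]*1000).round().astype(int).tolist())) for r in range(280,300,4)])
E
```

```text
tool pos [ 0.4467 -0.1336  0.186 ] y az -156.17 z az 113.83 x [-0.001 -0.    -1.   ]
turn about tool x 0.1
turn about tool x -179.9
(0.5006, -0.111, 0.213) -> [-0.027  -0.0584 -0.0011]
side 244 copper z [0.2001 0.2019 0.2036] tilt [-0.2  0.7] u [0.4485 0.538 ] v [-0.2173 -0.1388]
deck front u 0.4408
top 41 copper z [0.1965 0.2025 0.2057] tilt [  4.6 -12.9] u [0.4387 0.4929] v [-0.1512 -0.0696]
deck front u 0.4403
6.85 [ 0.4471 -0.1337  0.1867] [-0.3  0.3  0.8] 0.030341132004411596
coffee_disc 0.85 [423. 249.] 5696 z 0.0171 circ [437.4 -29.6] 41.3 u [0.3931 0.4712] v [-0.1132 -0.0346]
coffee_disc 0.76 [518. 283.] 2748 z 0.0125 circ [429.   77.4] 30.7 u [0.4062 0.4608] v [0.0046 0.0622]
coffee_disc 0.61 [318. 389.] 3271 z 0.2027 circ [ 491.  -114.1] 27.4 u [0.4547 0.4848] v [-0.1888 -0.1385]
tool pos [ 0.447  -0.1337  0.1868] y az -156.18 z az 113.82 x [ 0.001  0.    -1.   ]
(0.4476, -0.1333, 0.1865) -> [ 0.0003 -0.0007  0.0002]
(0.5006, -0.111, 0.1865) -> [ 0.0004 -0.0582 -0.0008]
278 [(280, (187, -69, -42)), (284, (187, -73, -42)), (288, (-9, 9, -19)), (292, (-13, 9, -18)), (296, (-18, 10, -18))]
362 [(280, (188, -69, 44)), (284, (185, -73, 44)), (288, (-8, 9, 20)), (292, (-13, 9, 20)), (296, (-18, 10, 19))]
```

step_arm(deltas=[[-0.31,0,-0.006,0,0],[-0.31,0,-0.011,0,0],[-0.31,0,-0.016,0,0],[-0.31,0,-0.021,-0.001,0],[-0.31,0,-0.026,-0.001,0],[-0.31,0,-0.031,-0.001,0],[-0.31,0,-0.035,-0.001,0],[-0.31,0,-0.035,-0.001,0]])

```text
time_s: 8.1
tool_pos: [0.4795, -0.1203, 0.1865]
tool_rot: [144.9, 90.0, -101.3]
force: [-0.3, 0.1, 0.5]
grip_width: 0.0299
```

```bash
python3 s.py s3 none;  python3 w.py w5|grep -E "coffee|^[0-9]"
```

```text
tool pos [ 0.4795 -0.1203  0.1865] y az -156.16 z az 113.84 x [-0. -0. -1.]
turn about tool x 0.1
turn about tool x -179.9
(0.5006, -0.111, 0.213) -> [-0.0265 -0.0231 -0.    ]
side 249 copper z [0.2003 0.2021 0.2037] tilt [0.1 0.1] u [0.4719 0.5252] v [-0.1862 -0.1309]
deck front u 0.4411
top none
8.2 [ 0.4792 -0.1205  0.1865] [-1.1  0.2 -0.1] 0.02990706760112996
coffee_disc 0.82 [ 52. 144.] 3948 z 0.0124 circ [ 516.7 -364. ] 30.4 u [0.4485 0.5055] v [-0.4429 -0.385 ]
coffee_disc 0.73 [428. 215.] 6198 z 0.0171 circ [437.6 -29.5] 41.2 u [0.3933 0.4713] v [-0.113  -0.0347]
coffee_disc 0.69 [323. 382.] 4189 z 0.2025 circ [ 511.3 -105.7] 29.7 u [0.469  0.5172] v [-0.1786 -0.1291]
```

step_arm(deltas=[[-0.31,0,-0.005,0,0],[-0.31,0,-0.01,0,0],[-0.31,0,-0.014,0,0],[-0.31,0,-0.017,0,0],[-0.31,0,-0.02,0,0],[-0.31,0,-0.022,0,0],[-0.31,0,-0.024,0,0],[-0.31,0,-0.024,0,0]])

```text
time_s: 9.45
tool_pos: [0.5013, -0.1107, 0.1866]
tool_rot: [-90.2, 90.0, 23.6]
force: [0.1, -0.1, -0.4]
grip_width: 0.03
```

```bash
python3 s.py s4 side;  python3 w.py w6|grep -E "coffee|^[0-9]"
```

```text
tool pos [ 0.5013 -0.1107  0.1866] y az -156.18 z az 113.82 x [ 0.  0. -1.]
turn about tool x 0.1
turn about tool x -179.9
(0.5006, -0.111, 0.213) -> [-0.0264  0.0008  0.    ]
side 251 copper z [0.193  0.195  0.1966] tilt [-0.3  0.5] u [0.4932 0.5479] v [-0.1815 -0.1235]
deck front u 0.4412
top none
9.55 [ 0.5012 -0.1108  0.1866] [ 0.5 -0.1 -0.6] 0.030134113639723015
coffee_disc 0.78 [322. 383.] 4592 z 0.1955 circ [533.5 -96.1] 30.5 u [0.4914 0.5449] v [-0.1708 -0.1214]
coffee_disc 0.66 [432. 188.] 6091 z 0.0171 circ [437.4 -29.7] 41.0 u [0.3937 0.4649] v [-0.1131 -0.0353]
coffee_disc 0.61 [ 45. 118.] 4148 z 0.0124 circ [ 516.5 -364. ] 30.5 u [0.4486 0.5053] v [-0.442 -0.385]
```

View pics/s4.png

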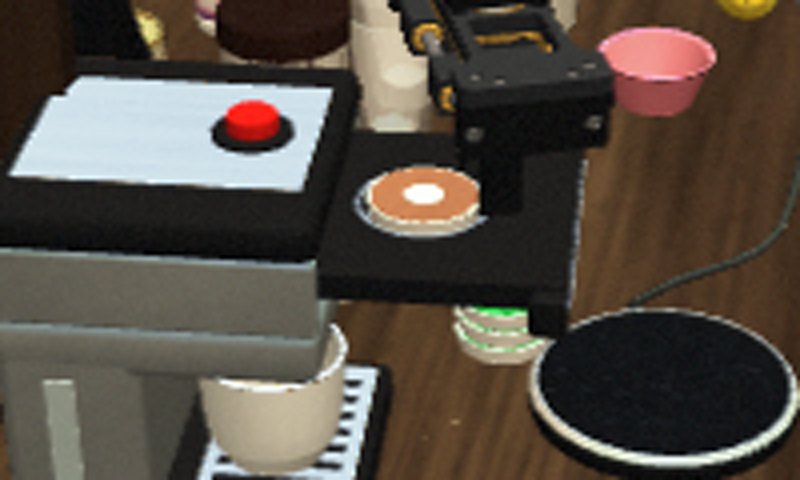

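The disc is seated flat: lid z went from 0.2025 to 0.195, with tilt under 1° (crop (425,193)). Next I'll back off, turn square to the machine, and come down in front of the drawer face.

step_arm(deltas=[[-0.31,0,0.006,0,0],[-0.31,-0.015,0.02,0.005,5],[-0.31,-0.025,0.04,0.018,10],[-0.31,-0.025,0.062,0.032,18],[-0.31,-0.01,0.062,0.032,18],[-0.31,0.012,0.062,0.032,18],[-0.31,0.0186,0.062,0.032,18],[-0.31,0.0186,0.062,0.032,18]])

```text
time_s: 10.8
tool_pos: [0.4314, -0.1067, 0.1674]
tool_rot: [105.1, 89.9, -159.1]
force: [-1.0, -0.2, 0.9]
grip_width: 0.0301
```

```bash
python3 s.py s5 none
python3 - <<'E'
from h import *
plan([(.4316,-.1069,.168)],185.8)
E
```

```text
tool pos [ 0.4314 -0.1067  0.1674] y az -174.16 z az 95.84 x [-0.001 -0.    -1.   ]
turn about tool x -17.9
turn about tool x 162.1
(0.5006, -0.111, 0.213) -> [-0.0456 -0.0683 -0.0113]
side 250 copper z [0.1931 0.195  0.1968] tilt [ 0.7 -0.4] u [0.4949 0.5481] v [-0.1807 -0.1214]
deck front u 0.4174
top none
tool pos [ 0.4321 -0.1067  0.1684] y az -174.17 z az 95.83 x [ 0.001 -0.    -1.   ]
turn about tool x 0.0
turn about tool x -180.0
(0.4316, -0.1069, 0.168) -> [ 0.0004  0.0005 -0.0001]
```

step_arm(deltas=[[-0.31,0,-0.006,0,0],[-0.31,0,-0.012,0,0],[-0.31,0,-0.02,0,0],[-0.31,0,-0.03,0,0],[-0.31,0,-0.04,0,0],[-0.31,0,-0.05,0,0],[-0.31,0,-0.06,0,0],[-0.31,0,-0.07,0,0],[-0.31,0,-0.08,0,0],[-0.31,0,-0.09,0,0],[-0.31,0,-0.098,0,0],[-0.31,0,-0.104,0,0]])

```text
time_s: 12.4
tool_pos: [0.5345, -0.0963, 0.1678]
tool_rot: [92.1, 89.8, -172.1]
force: [-4.3, -0.1, 3.5]
grip_width: 0.0299
```

step_arm(deltas=[[-0.31,0,-0.003,0,0],[-0.31,0,-0.006,0,0],[-0.31,0,-0.008,0,0],[-0.31,0,-0.009,0,0]])

```text
time_s: 12.9
tool_pos: [0.5435, -0.0953, 0.1678]
tool_rot: [91.1, 89.9, -173.0]
force: [-4.8, 0.1, 2.5]
grip_width: 0.0302
```

step_arm(deltas=[[-0.31,0,-0.001,0,0],[-0.31,0,-0.002,0,0],[-0.31,0,-0.003,0,0],[-0.31,0,-0.003,0,0]])

```text
time_s: 13.4
tool_pos: [0.5466, -0.095, 0.1678]
tool_rot: [93.5, 90.0, -170.7]
force: [-4.8, -1.5, 2.4]
grip_width: 0.0301
```

step_arm(deltas=[[-0.31,0,-0.001,0,0],[-0.31,0,-0.002,0,0],[-0.31,0,-0.003,0,0],[-0.31,0,-0.003,0,0]])

```text
time_s: 13.9
tool_pos: [0.5467, -0.095, 0.1677]
tool_rot: [79.0, 89.6, 174.8]
force: [-13.7, 0.1, 8.5]
grip_width: 0.0302
```

The drawer is at its stop: force rose from 5 N friction to 13.7 N with no further motion. Next I'll back off, rise, close the fingers and hover over the button.

step_arm(deltas=[[-0.31,0,0.008,0,0],[-0.31,0,0.015,0,0],[-0.31,-0.04,0.015,0,0],[-1,-0.08,0.015,0,0],[-1,-0.115,0.0,0,0],[-1,-0.115,-0.025,0.0,0],[-1,-0.115,-0.05,0.001,0],[-1,-0.11,-0.073,0.001,0],[-1,-0.1,-0.073,0.001,0],[-1,-0.1,-0.073,0.001,0]])

```text
time_s: 15.15
tool_pos: [0.6214, -0.0862, 0.2667]
tool_rot: [83.9, 89.9, 179.7]
force: [-0.8, 0.0, 0.3]
grip_width: 0.0004
```

```bash
python3 w.py w7|grep -E "button|^[0-9]"
python3 - <<'E'
from h import *
plan([(.619,-.0869,.231)]);p,M=tool();z=np.load("wrist.npz");P=(z["P"]-p)@M
for c in(305,310,330,335): print(c,[(r,tuple((P[r,c]*1000).round().astype(int).tolist())) for r in range(276,300,4)])
a=np.radians(5.8);u=np.array([np.cos(a),np.sin(a)])
for n in("side","top"):
    im,d,m=look(n);P=cloud(d,m);hsv=cv2.cvtColor(im,cv2.COLOR_RGB2HSV)
    near=(abs(P[...,0]-.56)<.14)&(abs(P[...,1]+.09)<.1)
    red=near&((hsv[...,0]<8)|(hsv[...,0]>172))&(hsv[...,1]>170)&(hsv[...,2]>110)&(P[...,2]>.22)
    print(n,"red",red.sum(),P[red].mean(0).round(4))
    for lo,hi,t in((.184,.1945,"deck"),(.22,.229,"cover")):
        k=near&(P[...,2]>lo)&(P[...,2]<hi); print(t,k.sum(),np.percentile(P[k][:,:2]@u,[2,98]).round(4))
    if n=="side": 
        im2=im; 
        t=p+M@np.array([-.006,0,0]);c=rot(m).T@(t-m["xyz"]);print("tip px",c[:2]/c[2]*m["fx"]+[m["cx"],m["cy"]])
        save("s7",cv2.resize(im[150:300,190:390],(800,600),interpolation=cv2.INTER_CUBIC))
E
```

```text
15.15 [ 0.6214 -0.0862  0.2667] [-0.8  0.   0.3] 0.00044650733308562355
brew_button_top 0.81 [315. 267.] 1408 z 0.2388 circ [621.2 -88. ] 13.5 u [0.5964 0.6156] v [-0.1636 -0.137 ]
tool pos [ 0.6222 -0.0863  0.2687] y az -174.2 z az 95.8 x [ 0.001  0.001 -1.   ]
(0.619, -0.0869, 0.231) -> [ 0.0377  0.0033 -0.0003]
305 [(276, (31, 1, -7)), (280, (30, -1, -7)), (284, (-6, 12, -6)), (288, (-10, 12, -6)), (292, (-13, 11, -6)), (296, (-18, 12, -6))]
310 [(276, (30, 1, -5)), (280, (29, -1, -5)), (284, (29, -3, -5)), (288, (-7, 11, -4)), (292, (-11, 10, -4)), (296, (-15, 10, -3))]
330 [(276, (29, 2, 7)), (280, (29, 0, 7)), (284, (29, -3, 7)), (288, (-7, 10, 6)), (292, (-11, 10, 5)), (296, (-16, 11, 5))]
335 [(276, (30, 2, 9)), (280, (30, -1, 9)), (284, (-7, 12, 8)), (288, (-10, 12, 8)), (292, (-15, 12, 8)), (296, (-19, 12, 7))]
side red 105 [ 0.6198 -0.0818  0.236 ]
deck 794 [0.5446 0.6876]
cover 2345 [0.5674 0.6888]
tip px [261.21623269 181.84831573]
top red 0 [nan nan nan]
deck 177 [0.5422 0.5652]
cover 333 [0.5633 0.6906]<stdin>:9: RuntimeWarning: Mean of empty slice.
  ret = um.true_divide(
```

View pics/s7.png

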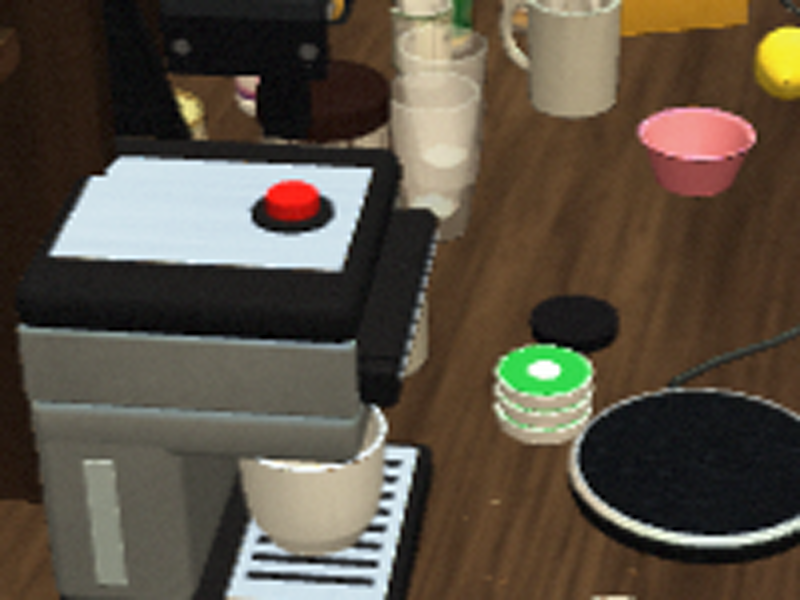

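The drawer face stands about 20 mm proud of the cover, so it's shut. The button is at crop (292,198), and the closed fingertips hover over it. Now pressing.

step_arm(deltas=[[-1,0.015,0.002,0,0],[-1,0.028,0.002,0,0],[-1,0.034,0.002,0,0],[-1,0.037,0.002,0,0],[-1,0.04,0.002,0,0],[-1,0.042,0.002,0,0],[-1,0.042,0.002,0,0]])

```text
time_s: 16.38
tool_pos: [0.6205, -0.0863, 0.2279]
tool_rot: [-53.6, 89.9, 42.2]
force: [-5.1, 1.3, 9.1]
grip_width: 0.0006
```

step_arm(deltas=[[-1,0.001,0,0,0],[-1,0.002,0,0,0],[-1,0.003,0,0,0],[-1,0.003,0,0,0]])

```text
time_s: 16.88
tool_pos: [0.6206, -0.0862, 0.2277]
tool_rot: [-59.8, 89.8, 36.0]
force: [-9.4, 2.0, 20.6]
grip_width: 0.0006
```

Stalled at 20 N with no motion: the button is at its stop, about 6 mm down. Releasing.

step_arm(deltas=[[-1,-0.01,0,0,0],[-1,-0.03,0,0,0],[-1,-0.07,0,0,0],[-1,-0.11,0.03,0,0],[-1,-0.12,0.08,0.02,0],[-1,-0.12,0.12,0.05,0],[-1,-0.12,0.14,0.1,0],[-1,-0.12,0.14,0.15,0],[-1,-0.12,0.14,0.2,0],[-1,-0.12,0.14,0.2,0]])

```text
time_s: 18.12
tool_pos: [0.4603, 0.1031, 0.3432]
tool_rot: [-38.1, 89.9, 58.2]
force: [0.6, -0.1, -1.0]
grip_width: 0.0009
```

Run:
```python
from h import *
a=np.radians(5.8);u=np.array([np.cos(a),np.sin(a)])
for n in("side","top"):
    im,d,m=look(n);P=cloud(d,m);old=np.load(n+".npz");hsv=cv2.cvtColor(im,cv2.COLOR_RGB2HSV)
    near=(abs(P[...,0]-.56)<.14)&(abs(P[...,1]+.09)<.1)
    red=near&((hsv[...,0]<8)|(hsv[...,0]>172))&(hsv[...,1]>170)&(hsv[...,2]>110)&(P[...,2]>.22)
    print(n,"red",red.sum(),P[red].mean(0).round(4),np.percentile(P[red][:,2],95))
    k=near&(P[...,2]>.184)&(P[...,2]<.1945)&(P[...,0]<.58);print("deck",np.percentile(P[k][:,:2]@u,[2,98]).round(4))
    for t in("cup","spare_discs","sugar_bowl","creamer1","teaspoon","grey_mug"):
        print(t,[np.round(r["pixel"]).tolist() for r in regions_of(n,t)[:1]])
    if n=="side": save("fin",np.hstack([cv2.resize(x,(400,300),interpolation=cv2.INTER_AREA) for x in(old["im"],im)]))
```

```text
side red 105 [ 0.6198 -0.0818  0.236 ] 0.23939069619908887
deck [0.5445 0.5718]
cup [[269.0, 272.0]]
spare_discs [[326.0, 249.0]]
sugar_bowl [[195.0, 394.0]]
creamer1 [[272.0, 408.0]]
teaspoon [[350.0, 416.0]]
grey_mug [[290.0, 227.0]]
top red 88 [ 0.6195 -0.0863  0.2381] 0.2414806137221273
deck [0.5421 0.5653]
cup []
spare_discs [[333.0, 218.0]]
sugar_bowl []
creamer1 []
teaspoon [[208.0, 305.0]]
grey_mug [[404.0, 203.0]]
```

View pics/fin.png

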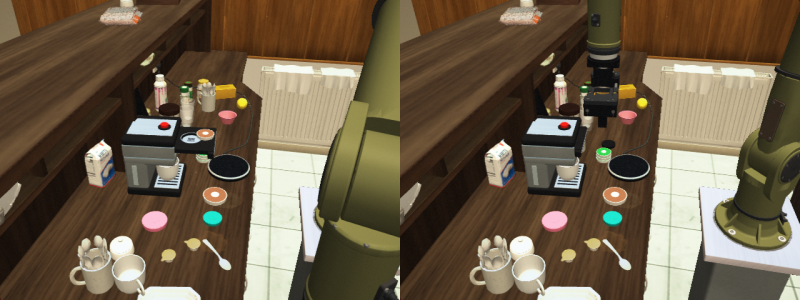

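The before/after view shows the drawer shut, the button back up, the cup under the spout and everything else where it was. Handing in.

```bash
python3 -c "
from cell import env;print(env.sign_off())"
```

```text
the job is handed in; nothing more can be done
None
```

The coffee disc is seated, the drawer is shut, and the brew button was pressed down and let go. I handed the job in at about 18.5 s of the 48 s allowed.

- **Disc:** I nudged it with two spread fingertips until it dropped in. The lid ended 7 mm lower, at z 0.195, with a tilt under 1°.
- **Drawer:** I pushed it until the force rose from about 5 N to 14 N with no further motion. Its face stands about 20 mm proud of the cover, against 19 mm expected.
- **Button:** I pressed until it stopped moving at about 20 N, then released. Both fixed cameras then showed it back at its starting height. I did not see the button's depth while it was pressed, because the fingers hid it. "Fully down" comes from the stall and a travel of about 6 mm.
- **Other things:** In the before/after side pictures, the cup and the other things on the worktop look unmoved.

**One disagreement:** the fingertips measured about 6 mm behind the reported TCP, not 19 mm ahead of it as stated. My first pass therefore swept about 17 mm above the lid without touching it. I corrected the height from the depth images and repeated the push.

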